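Fit the kneading tool on the food processor's splined drive shaft

ROBOT

A 6-joint arm with a two-finger parallel gripper is mounted at the origin on a cart in front of the work surface, level with it; the furniture and walls round the work are solid. World frame = base frame: x ahead of the robot, y to its left, z up, the work surface at z = 0. Lengths are in mm, angles in rad, forces in N, time in s.
With the tool pointing down it reaches from about 275 to 1000 mm from the base axis. Payload 8.4 kg.
Tool frame: the origin (TCP) lies between the finger pads; the fingertips stand r.finger_overhang ahead of it and the grasp point (between the pads) is the TCP (r.finger_overhang is the distance from the TCP to the fingertips, in mm); z points along the fingers, y is the line along which they close (so a half turn about z gives the same grasp; the last joint's range is limited). The gripper opens to 85 mm and grips with 20 to 120 N. Pads are 22 mm wide; open, the fingers measure 114 mm over their backs; the gripper's body (76 mm by 85 mm) begins 54 mm behind the grasp point. The pads swing forward as they close: fully open they stand 13 mm farther back than shut.
Start: joints at [1.256, 0.353, 1.633, -0, 1.155, -0.002], TCP at [192.326, 594.675, 250.281] pointing down, gripper open.
Joint ranges: [-2.63, 2.63], [-0.92, 2.1], [0.06, 2.66], [-1.3, 4.44], [0, 2.69], [-3.02, 3.02]. Speed limits (rad/s): [2.22, 2.22, 2.79, 3.14, 3.14, 3.14].

INTERFACE

Orientations are given as [roll, pitch, yaw] about the fixed x, y, z axes, in that order (R = Rz(yaw) Ry(pitch) Rx(roll)).
In Python, from rig import r, cams, sign_off gives the robot as it stands.
- The arm moves only by the shell command python3 -m crank 'ROWS' [FORCE]. ROWS is JSON, a list of rows, each a list of 7 numbers: the shift along the tool's x, y, z in m, then the turn, a rotation vector about the tool's x, y, z in rad, then the closure, from 0 (fully open) to 1 (shut). In form: [[dx, dy, dz, ax, ay, az, gripper], ...]. A call has 1 to 5 rows; each row is the pose to reach, as a shift and turn from the pose commanded when the call began, along the tool's axes at that moment; what a row does not reach only later rows make up. A row lasts 1/10 s, in which the tool goes at most 50 mm and 8.59 degrees, less where a joint would pass 70% of its speed; a pose out of reach is approached as far as the arm can. A call with a gripper value outside its range is refused whole. The fingers move at their own pace and stop on an object; FORCE is the grip in N (left out, the last holds). Time passes only in rows, so rows that repeat a pose let the fingers close. It gives the time, the measured TCP pose, the force, the opening and the grip force at its end, in the units of the state.
- r.sense(): the state, without advancing time (a new reading comes with each control period).
- cams.grab_frame(name): name is "scene" or "top" or "wrist"; returns a dict with "image" (420x560x3 uint8, red, green, blue), "fx", "fy", "cx", "cy" (pixels), "position" and "orientation" of the camera in the world. Camera axes: x right, y down, z forward; pixel columns grow to the right and rows downward; lengths in mm; the calibration is good to about 2 mm. A picture is of the moment at which its call begins. There is no depth.
- sign_off(): hands the job in; it is judged then, once.
The state is a dict: "clock": time; "qpos": joint angles; "qvel": joint speeds; "joint_efforts": joint torques, N m; "eef_pos": TCP position; "tcp_rot": TCP orientation; "contact_force": force on the tool from outside, world axes, zero at the start; "wrist_torque": the same for the moment, N m; "opening": opening from 0.0 (shut) to 1.0 (fully open); "grasp_force": force on a finger pad.
Only numpy, scipy, OpenCV 4.12 (cv2) and the standard library are available. Lean on these libraries where they do the work, as an engineer would, in place of code of your own. Each camera call takes 0.05 s, during which the arm holds its last target. There are 200 camera calls.

TASK

Take the grey kneading tool off the cork mat and fit it on the food processor's drive shaft: lower it over the shaft and, pressing only lightly, rock it about the upright axis until the teeth mesh, then push it gently down until it sits fully home on the base, upright, and let go. Do not force it against the teeth, and leave the other things on the worktop where they are.

Things in the scene. Friction and masses are not known exactly. Their poses are not given: they have to be found in the camera images.
- kneader_centre (a point): Centre of the loose grey kneading tool (150 g), half-way up, 40 mm above its underside. It stands upright on the cork mat. A round hub 80 mm tall, 42 mm in diameter up to 50 mm; two short arms stick out on opposite sides to 55 mm from the axis, 10 to 28 mm above the underside. z is the tool's axis, up; x runs roughly along the arms.
- kneader_knob (a point): Middle of the tool's knob, the place to grip, from any side: a plain cylinder 36 mm in diameter, from 56 to 80 mm above the underside; this point is on the axis 68 mm above the underside.
- kneader_mouth (a point): Mouth of the tool's bore, at the centre of its underside. The bore is 29 mm in diameter, 50 mm deep. Inside, five ribs, one every 72 degrees and one in line with x, 5.7 mm wide, reach in to 10.5 mm from the axis, between 4 and 24 mm above the mouth.
- shaft_foot (a point): Foot of the fixed food processor's steel drive shaft, on its axis, at the flat deck (65 mm above the worktop); z up. When the tool is home its underside rests on the deck, its mouth at this point. Five teeth, one every 72 degrees, 5.7 mm wide, reach out to 13 mm from the axis, from the deck to 30 mm up, with flat tops.
- shaft_tip (a point): Top of the drive shaft, on its axis, 45 mm above the deck. Above the teeth (30 mm up) a plain nose of 18.4 mm diameter tapers from 36 mm up to 11 mm diameter here. The nose enters the bore first; then the tool's ribs land on the tooth tops with the tool 26 mm above home, unless they face the gaps to about 4 degrees.
- tooth_tops (a point): Point on the shaft's axis level with the tooth tops, 30 mm above the deck. The angle at which the teeth stand varies and is not reported. The shaft turns only against friction of about 0.15 N m: pressed with 5 to 10 N it stays put while the tool is rocked on it; pressed with much over 15 N it may be dragged round with the tool.
- motor_base: The food processor's fixed round white motor base, without its bowl, 156 mm in diameter, 65 mm high, with a speed dial on its front (-x) side and four low lugs, 6 mm high, 68 mm from the axis on its deck; origin at the centre of its underside, z up. It takes harm if the shaft or deck is pressed with more than 60 N.
- cork_mat: The round cork mat, 158 mm in diameter, 8 mm thick, fixed, on which the tool stands; origin at the centre of its underside.
- lemon: Bystander: a lemon, 71 mm long, between the mat and the motor base, near the front edge.
- tea_candle: Bystander: a small tea candle in a metal cup, 38 mm wide, 15 mm tall, between the mat and the motor base, farther back.
- mug: Bystander: a speckled mug, 95 mm tall, to the left.
- oil_bottle: Bystander: an oil bottle, 169 mm tall, at the back.
- pepper_mill: Bystander: a wooden pepper mill, 170 mm tall, at the back.
- tumbler: Bystander: a drinking glass, 118 mm tall, at the back.

How it is judged:
By the outcome, as a careful person would: the job done as asked, in the order asked, and still so for the second after the job is handed in, with the robot touching nothing.
It also fails if it takes over 51 s, if anything falls off the work surface, if the arm or the gripper's body presses on something with over 40 N, if the wrist force passes 120 N, or if a joint passes its speed limit or range.

## Working session

There is one attempt and no reset: what is moved stays moved. The work goes in short steps, Python scripts to look and compute and a shell command to move; the robot and the scene stay as the last step left them, time stands still between calls to the robot, and variables do not carry over. Pictures are saved under pics/ and viewed, at most 10 in all, crops included, and the job is handed in when it is done.

```bash
mkdir -p pics; ls
python3 - <<'E'
from rig import r,cams
import cv2
for n in("scene","top"):
    f=cams.grab_frame(n);cv2.imwrite(f"pics/{n}0.png",f["image"][:,:,::-1]);print(n,{k:v for k,v in f.items() if k!="image"})
print(r.sense(),r.finger_overhang)
E
```

```text
pics
scene {'fx': 394.9608990694417, 'fy': 394.9608990694417, 'cx': 273.38007748954715, 'cy': 200.36998234196523, 'position': array([  -8.37149208, -265.28511025,  839.55286946]), 'orientation': array([-2.38828105,  0.01399608, -0.89083887])}
top {'fx': 418.1354045511171, 'fy': 418.1354045511171, 'cx': 278.9739666639446, 'cy': 212.46527952284006, 'position': array([ 329.66379588,  199.48567391, 1338.21524737]), 'orientation': array([-2.99837749e+00, -2.07037838e-03, -1.59150485e+00])}
{'clock': 0.1, 'qpos': array([ 1.25558622e+00,  3.53576352e-01,  1.63408954e+00,  4.59518755e-05,
        1.15519309e+00, -2.40575046e-03]), 'qvel': array([-1.23838457e-03, -1.38541041e-03, -1.72570322e-03, -3.51894031e-05,
       -7.80820462e-04, -1.56552280e-03]), 'joint_efforts': array([-4.47204984e-04, -6.06355405e+01, -3.42816138e+01, -5.63359151e-05,
        3.95262701e-03,  4.05916103e-05]), 'eef_pos': array([192.19077477, 594.27658198, 249.62558114]), 'tcp_rot': array([-3.14032643e+00, -4.50629377e-05,  2.82876969e+00]), 'contact_force': array([ 0.52916112, -0.11816711,  0.07435734]), 'wrist_torque': array([ 0.0172215 ,  0.02503417, -0.01735993]), 'grasp_force': 0.0, 'opening': 1.0014062067478176} 19.0
```

View pics/scene0.png

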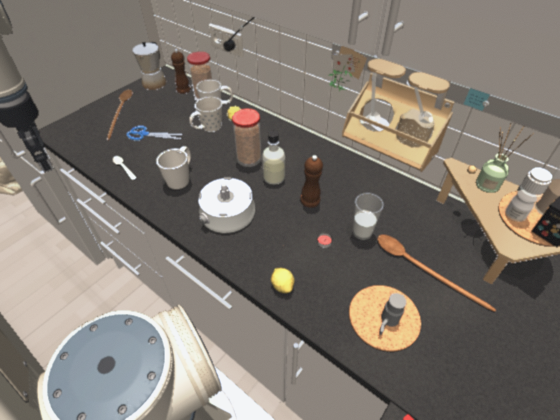

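View pics/top0.png

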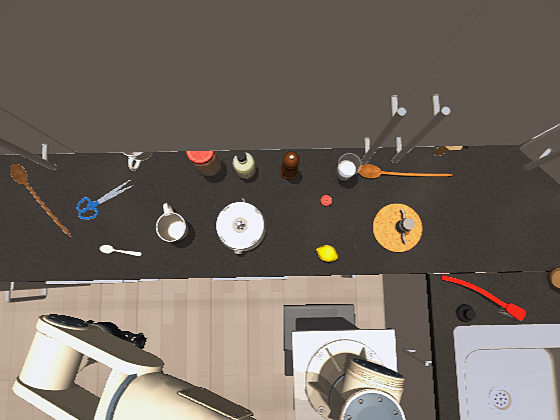

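The scene view shows the orange mat (385,317) with the grey tool at (395,308), and the white motor base at (227,205). In the top view the mat is at (398,227), the tool knob near (406,225), and the base at (240,226) with its shaft in the centre.

```bash
cat > h.py <<'E'
from rig import r,cams
import cv2,numpy as np
from scipy.spatial.transform import Rotation as R
def ray(f,u,v):
    d=np.array([(u-f["cx"])/f["fx"],(v-f["cy"])/f["fy"],1.])
    return np.array(f["position"]),R.from_euler("xyz",f["orientation"]).as_matrix()@d
def plane(f,u,v,z):
    p,d=ray(f,u,v); return p+d*(z-p[2])/d[2]
def proj(f,P):
    c=R.from_euler("xyz",f["orientation"]).as_matrix().T@(np.array(P)-f["position"])
    return f["fx"]*c[0]/c[2]+f["cx"],f["fy"]*c[1]/c[2]+f["cy"]
def blob(m):
    n,l,s,c=cv2.connectedComponentsWithStats(m.astype(np.uint8)); i=1+np.argmax(s[1:,4]); return (l==i),s[i]
def tool(dw):   # world shift (mm) -> tool axes (m)
    return R.from_euler("xyz",r.sense()["tcp_rot"]).as_matrix().T@np.array(dw)/1000
E
python3 - <<'E'
from h import *
for n,kr,br in(("scene",(340,440,280,355),(180,265,165,240)),("top",(365,430,195,260),(205,275,190,265))):
    f=cams.grab_frame(n);im=f["image"];hsv=cv2.cvtColor(im,cv2.COLOR_RGB2HSV)
    x0,x1,y0,y1=kr
    m=(hsv[...,1]>120)&(hsv[...,2]>120);k=np.zeros_like(m);k[y0:y1,x0:x1]=m[y0:y1,x0:x1]
    b,s=blob(k);c=cv2.findContours(b.astype(np.uint8),0,2)[0][0];h=cv2.convexHull(c)
    e=cv2.fitEllipse(h);print(n,"mat",e,plane(f,*e[0],8))
    x0,x1,y0,y1=br
    k=np.zeros_like(m);k[y0:y1,x0:x1]=((hsv[...,1]<60)&(hsv[...,2]>120))[y0:y1,x0:x1]
    b,s=blob(k);h=cv2.convexHull(cv2.findContours(b.astype(np.uint8),0,2)[0][0]);e=cv2.fitEllipse(h);print(n,"base",s,e,plane(f,*e[0],65))
    a=cv2.resize(im[kr[2]:kr[3],kr[0]:kr[1]],(390,300),interpolation=cv2.INTER_CUBIC)
    c=cv2.resize(im[br[2]:br[3],br[0]:br[1]],(390,300),interpolation=cv2.INTER_CUBIC)
    row=np.hstack([a,c]); out=row if n=="scene" else np.vstack([out,row])
cv2.imwrite("pics/crop1.png",out[:,:,::-1])
E
```

```text
scene mat ((383.3013916015625, 322.2430419921875), (52.10145568847656, 70.49712371826172), 117.60192108154297) [ 452.7050152 -192.6970388    8.       ]
scene base [ 198  177   57   56 2459] ((225.9372100830078, 204.38485717773438), (55.541290283203125, 58.53221893310547), 78.01899719238281) [459.92512817 290.20471738  65.        ]
top mat ((397.16961669921875, 227.3852081298828), (47.86430358886719, 50.241119384765625), 122.63446807861328) [ 465.44617064 -184.34716551    8.        ]
top base [ 216  198   48   56 1809] ((239.5571746826172, 225.4762725830078), (46.39678192138672, 53.15201187133789), 12.58260726928711) [475.38926839 314.55683674  65.        ]
```

View pics/crop1.png

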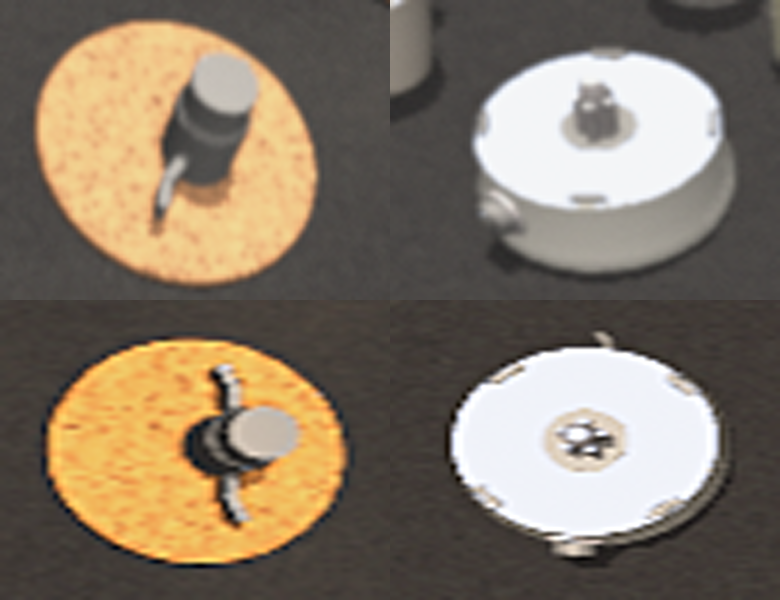

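Run:
```python
from h import *
f=cams.grab_frame("top");g=cams.grab_frame("scene")
print("knob",plane(f,408.8,224.3,88),plane(g,397.4,300.8,88))
a=plane(f,402,210.2,27);b=plane(f,405,242.2,27);print("arm",a,b,np.degrees(np.arctan2(*(a-b)[1::-1])))
print("tip",plane(f,240,225,105),plane(g,180+(596-390)/390*85,165+85/4,110))
for P in((475,314,300),(475,-195,300)):
    print(tool(np.array(P)-r.sense()["eef_pos"]))
w=cams.grab_frame("wrist");print(w["position"],w["orientation"],w["fx"])
```

```text
knob [ 465.88906749 -196.86087229   88.        ] [ 469.51665146 -199.73078797   88.        ]
arm [ 517.9416869  -197.54295917   27.        ] [ 416.32097368 -200.59292387   27.        ] 1.7191147023872775
tip [472.20534477 309.6183057  105.        ] [478.03075992 304.94446383 110.        ]
[-0.35533101 -0.17996901 -0.0498897 ]
[-0.51195827 -0.66427145 -0.04966757]
[123.41891078 617.36845681 372.81733198] [2.85327238e+00 1.24880531e-04 1.25766754e+00] 319.15172969017243
```

```bash
python3 -m crank '[[-0.04,-0.02,0,0,0,0,0],[-0.08,-0.04,0,0,0,0,0],[-0.12,-0.06,0,0,0,0,0],[-0.16,-0.08,0,0,0,0,0],[-0.2,-0.1,0,0,0,0,0]]' 60 && python3 -m crank '[[-0.04,-0.02,0.01,0,0,0,0],[-0.08,-0.04,0.015,0,0,0,0],[-0.12,-0.06,0.02,0,0,0,0],[-0.155,-0.085,0.03,0,0,0,0],[-0.155,-0.085,0.03,0,0,0,0]]' && python3 -m crank '[[0,0,0,0,0,0,0],[0,0,0,0,0,0,0],[0,0,0,0,0,0,0]]'
python3 - <<'E'
from h import *
f=cams.grab_frame("wrist");im=f["image"]
u,v=map(int,proj(f,(475,308,95)));print(u,v,f["position"],f["orientation"],r.sense()["eef_pos"],r.sense()["tcp_rot"])
c=im[max(v-60,0):v+60,max(u-60,0):u+60]
cv2.imwrite("pics/w1.png",np.hstack([cv2.resize(im,(480,360)),cv2.resize(c,(320,360),interpolation=cv2.INTER_CUBIC)])[:,:,::-1])
E
```

```text
clock: 0.85
eef_pos: [352.8, 436.7, 250.4]
tcp_rot: [3.141, 0.0, 2.829]
contact_force: [0.7, 0.2, -0.5]
opening: 1.001
grasp_force: 0.0
clock: 1.35
eef_pos: [475.2, 305.4, 219.1]
tcp_rot: [-3.139, 0.0, 2.825]
contact_force: [-0.8, 0.7, 0.0]
opening: 1.0
grasp_force: 0.0
clock: 1.65
eef_pos: [472.6, 310.4, 220.6]
tcp_rot: [3.141, 0.0, 2.83]
contact_force: [0.3, -0.7, 0.1]
opening: 0.997
grasp_force: 0.0
286 212 [403.69382877 333.06411992 343.37619341] [ 2.85311117e+00 -8.77029861e-04  1.25908312e+00] [472.61450426 310.47763458 220.60565217] [3.14108157e+00 2.27611830e-04 2.83047457e+00]
```

View pics/w1.png

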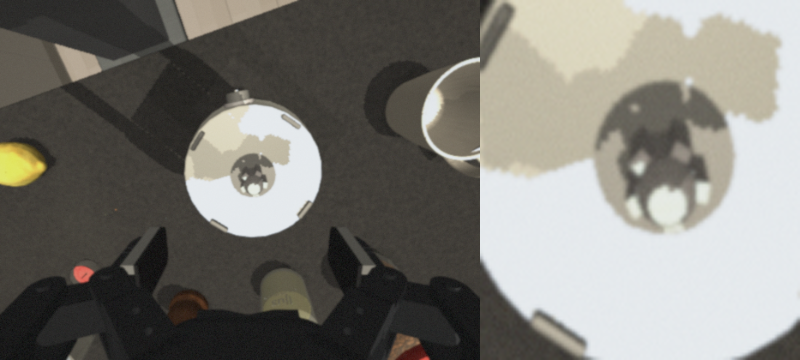

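Wrist view: base deck in the middle, hub hole centred near pixel (295,204) full-image, shaft tip at about (296,221); teeth visible around it, but small. A bigger crop will show their angle.

Run:
```python
from h import *
f=cams.grab_frame("wrist");im=f["image"]
print("tip",plane(f,296.5,221,110),"deck",plane(f,295.4,204.3,65))
hsv=cv2.cvtColor(im,cv2.COLOR_RGB2HSV);k=np.zeros(im.shape[:2],bool);k[110:290,205:385]=(hsv[...,2]>105)[110:290,205:385]
b,s=blob(k);h=cv2.convexHull(cv2.findContours(b.astype(np.uint8),0,2)[0][0]);e=cv2.fitEllipse(h);print(s,e,plane(f,*e[0],65))
# contrast-stretched crop, with predicted tooth-top circle ticks every 30 deg of world angle
u0,v0,S=266,182,10
c=cv2.resize(im[v0:v0+60,u0:u0+60],None,fx=S,fy=S,interpolation=cv2.INTER_CUBIC)
C=plane(f,296.5,221,110)
for i in range(12):
    a=np.radians(30*i);p=np.array(proj(f,(C[0]+16*np.cos(a),C[1]+16*np.sin(a),95)));q=((p-[u0,v0]+.5)*S).astype(int)
    cv2.circle(c,tuple(map(int,q)),4,(255,0,0),-1);cv2.putText(c,str(30*i),tuple(map(int,q)),0,.5,(0,160,0),1)
cv2.imwrite("pics/w2.png",c[:,:,::-1])
```

```text
tip [479.3427054 315.0655814 110.       ] deck [478.45491299 315.42060891  65.        ]
[  215   110   161   167 19457] ((294.5881042480469, 196.10252380371094), (159.31959533691406, 163.339111328125), 175.61793518066406) [470.95466968 317.02347889  65.        ]
```

View pics/w2.png

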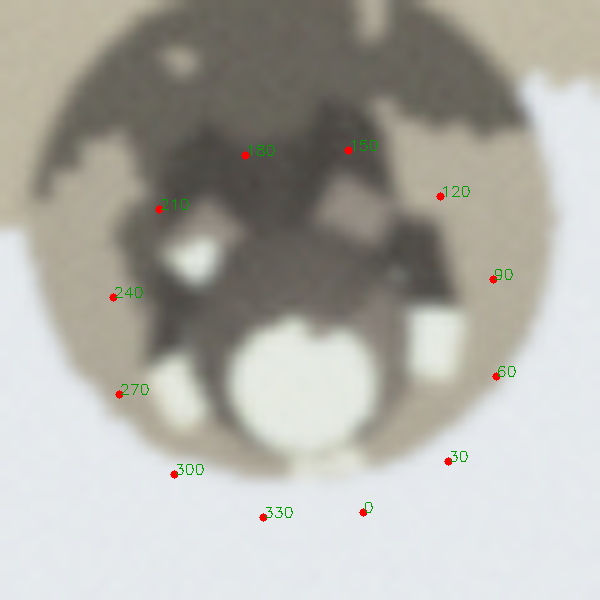

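Tooth tops are at about pixel offsets matching world angles 69, 147, 211, 276, 351°, so the teeth stand near −5°+72k. The shaft axis is near (478,314). Next, over to the tool.

```bash
python3 -m crank '[[-0.015,-0.047,0,0,0,0,0],[-0.03,-0.094,0,0,0,0,0],[-0.045,-0.141,0,0,0,0,0],[-0.06,-0.188,0,0,0,0,0],[-0.075,-0.235,0,0,0,0,0]]' && python3 -m crank '[[-0.015,-0.047,0,0,0,0,0],[-0.03,-0.094,0,0,0,0,0],[-0.045,-0.141,0,0,0,0,0],[-0.06,-0.188,0,0,0,0,0],[-0.076,-0.25,0,0,0,0,0]]' && python3 -m crank '[[0,0,0,0,0,0,0],[0,0,0,0,0,0,0],[0,0,0,0,0,0,0],[0,0,0,0,0,0,0]]'
python3 - <<'E'
from h import *
f=cams.grab_frame("wrist");im=f["image"]
u,v=map(int,proj(f,(468,-198,60)));print(u,v,r.sense()["qpos"])
u0,v0,S=u-80,v-75,4
c=cv2.resize(im[v0:v0+150,u0:u0+160],None,fx=S,fy=S,interpolation=cv2.INTER_CUBIC)
print(u0,v0)
cv2.imwrite("pics/k1.png",c[:,:,::-1])
E
```

```text
clock: 2.25
eef_pos: [471.9, 61.7, 220.6]
tcp_rot: [3.141, 0.001, 2.831]
contact_force: [1.9, -0.3, 1.0]
opening: 1.001
grasp_force: 0.0
clock: 2.75
eef_pos: [468.7, -186.0, 220.8]
tcp_rot: [3.142, 0.001, 2.83]
contact_force: [0.7, 0.3, 0.4]
opening: 0.997
grasp_force: 0.0
clock: 3.15
eef_pos: [468.6, -183.0, 220.3]
tcp_rot: [3.141, -0.0, 2.831]
contact_force: [-0.2, -1.0, -0.4]
opening: 1.001
grasp_force: 0.0
272 202 [-3.75467284e-01  1.97378894e-01  1.92034654e+00  1.71913221e-04
  1.02393102e+00 -1.63582308e+00]
192 127
```

View pics/k1.png

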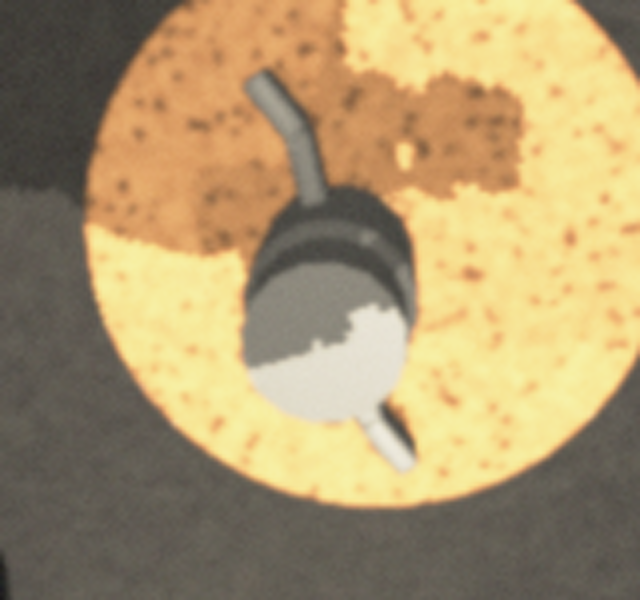

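The tool's knob top is a disc centred at crop (327,342) → full (273.7,212.5); the bent arms end at crop (258,80) and (408,465).

Run:
```python
from h import *
f=cams.grab_frame("wrist")
P=lambda a,b,z:plane(f,192+a/4-.4,127+b/4-.4,z)
k=P(327,342,88);print("knob",k,"diam",np.linalg.norm(P(246,342,88)-P(408,342,88)))
ang=lambda d:np.degrees(np.arctan2(d[1],d[0]))
a,b=P(258,80,27),P(408,465,27);print(np.linalg.norm(a-b),(a+b)/2,ang(b-a))
print("root",ang(P(318,200,27)-P(305,135,27)), "bend",P(300,130,27)-k)
s=r.sense();print(tool(np.array([k[0],k[1],82])-s["eef_pos"]),s["tcp_rot"])
```

```text
knob [ 469.00760912 -196.18885349   88.        ] diam 33.810760018948926
107.4735015091375 [ 470.89347086 -197.28991916   27.        ] 2.3197021358343886
root -7.497310693234376 bend [-37.19892628   2.53074703 -61.        ]
[-0.00428355 -0.01230956  0.13835156] [ 3.14146183e+00 -7.63971422e-06  2.83098323e+00]
```

```bash
python3 -m crank '[[-0.003,-0.008,0.03,0,0,0,0],[-0.004,-0.0125,0.06,0,0,0,0],[-0.004,-0.0125,0.09,0,0,0,0],[-0.004,-0.0125,0.115,0,0,0,0],[-0.004,-0.0125,0.138,0,0,0,0]]' && python3 -m crank '[[0,0,0,0,0,0,0],[0,0,0,0,0,0,0],[0,0,0,0,0,0,0.3],[0,0,0,0,0,0,0.4],[0,0,0,0,0,0,0.5]]' 60 && python3 -m crank '[[0,0,0,0,0,0,0.7],[0,0,0,0,0,0,0.8],[0,0,0,0,0,0,0.9],[0,0,0,0,0,0,0.9],[0,0,0,0,0,0,0.9]]' 60 && python3 -m crank '[[0,0,0,0,0,0,0.9],[0,0,0,0,0,0,0.9],[0,0,0,0,0,0,0.9],[0,0,0,0,0,0,0.9]]'
```

```text
clock: 3.75
eef_pos: [468.4, -196.7, 81.1]
tcp_rot: [3.142, -0.0, 2.83]
contact_force: [0.2, 0.1, -0.8]
opening: 1.001
grasp_force: 0.0
clock: 4.25
eef_pos: [469.0, -197.8, 83.3]
tcp_rot: [-3.141, 0.002, 2.829]
contact_force: [-0.3, -0.5, -0.2]
opening: 0.514
grasp_force: 0.0
clock: 4.75
eef_pos: [469.0, -197.8, 83.3]
tcp_rot: [3.141, 0.001, 2.829]
contact_force: [-0.9, 2.0, 8.3]
opening: 0.394
grasp_force: 59.2
clock: 5.15
eef_pos: [469.0, -197.8, 83.3]
tcp_rot: [3.141, 0.001, 2.829]
contact_force: [-0.7, 1.2, 8.5]
opening: 0.395
grasp_force: 59.2
```

```bash
python3 -m crank '[[0,0,-0.02,0,0,0,0.9],[0,0,-0.05,0,0,0,0.9],[0,0,-0.09,0,0,0,0.9],[0,0,-0.13,0,0,0,0.9],[0,0,-0.15,0,0,0,0.9]]' && python3 -m crank '[[0.01,0.033,0,0,0,0,0.9],[0.022,0.073,0,0,0,0,0.9],[0.035,0.116,0,0,0,0,0.9],[0.049,0.162,0,0,0,0,0.9],[0.063,0.208,0,0,0,0,0.9]]' && python3 -m crank '[[0.014,0.046,0,0,0,0,0.9],[0.028,0.092,0,0,0,0,0.9],[0.042,0.138,0,0,0,0,0.9],[0.056,0.184,0,0,0,0,0.9],[0.068,0.224,0,0,0,0,0.9]]' && python3 -m crank '[[0.009,0.03,0,0,0,0,0.9],[0.015,0.05,0,0,0,0,0.9],[0.0175,0.058,0,0,0,0,0.9],[0.0175,0.058,0,0,0,0,0.9],[0.0175,0.058,0,0,0,0,0.9]]'
python3 - <<'E'
from h import *
f=cams.grab_frame("wrist");s=r.sense();print(s["eef_pos"],s["tcp_rot"],s["contact_force"],s["qpos"])
cv2.imwrite("pics/c1.png",f["image"][:,:,::-1])
for P in((478,314,110),(478,314,65)):print(proj(f,P))
E
```

```text
clock: 5.65
eef_pos: [469.4, -198.1, 235.8]
tcp_rot: [-3.141, 0.004, 2.829]
contact_force: [0.5, 0.2, -1.3]
opening: 0.391
grasp_force: 60.2
clock: 6.15
eef_pos: [472.0, 21.2, 232.5]
tcp_rot: [3.141, 0.0, 2.828]
contact_force: [1.2, 0.6, -2.4]
opening: 0.397
grasp_force: 60.5
clock: 6.65
eef_pos: [476.1, 256.0, 232.4]
tcp_rot: [3.141, 0.0, 2.829]
contact_force: [0.9, -0.9, -2.7]
opening: 0.39
grasp_force: 60.5
clock: 7.15
eef_pos: [477.7, 313.2, 232.1]
tcp_rot: [-3.141, -0.0, 2.829]
contact_force: [0.2, 0.2, -2.4]
opening: 0.391
grasp_force: 60.6
[477.77588529 313.07028164 232.1928884 ] [-3.14085105e+00 -1.84184514e-04  2.82806997e+00] [ 0.03596791 -0.41215288 -1.44941868] [ 5.77625192e-01  2.88719390e-01  1.76827948e+00 -3.65037026e-04
  1.08528639e+00 -6.79478062e-01]
(np.float64(289.3767808681267), np.float64(210.72063837533605))
(np.float64(289.33353676277085), np.float64(197.05115061527067))
```

View pics/c1.png

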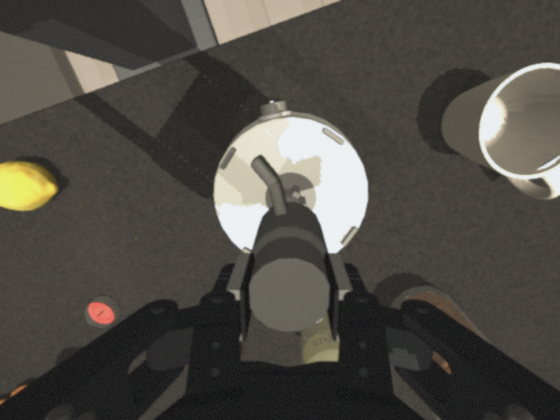

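The tool hangs upright in the fingers: knob top centred at about (289.5,288), deck hub hole at about (291,196), behind the arm.

Run:
```python
from h import *
f=cams.grab_frame("wrist")
print(plane(f,289.5,288,237),plane(f,291,197,65),r.sense()["eef_pos"])
```

```text
[474.14878685 315.01063149 237.        ] [478.57723149 315.31074605  65.        ] [477.89030818 313.01991573 232.29537978]
```

```bash
python3 -m crank '[[0,-0.001,0.02,0,0,0,0.9],[0,-0.001,0.035,0,0,0,0.9],[0,-0.001,0.042,0,0,0,0.9],[0,-0.001,0.046,0,0,0,0.9],[0,-0.001,0.05,0,0,0,0.9]]' && python3 -m crank '[[0,0,0.003,0,0,0,0.9],[0,0,0.006,0,0,0,0.9],[0,0,0.006,0,0,0,0.9]]'
```

```text
clock: 7.75
eef_pos: [478.0, 313.1, 182.6]
tcp_rot: [3.141, 0.0, 2.828]
contact_force: [-0.2, -1.4, -2.2]
opening: 0.389
grasp_force: 60.6
clock: 8.05
eef_pos: [477.5, 313.3, 176.1]
tcp_rot: [-3.141, -0.0, 2.829]
contact_force: [0.0, 1.5, -1.9]
opening: 0.393
grasp_force: 60.6
```

```bash
python3 -m crank '[[0,0,0.002,0,0,0,0.9],[0,0,0.004,0,0,0,0.9],[0,0,0.004,0,0,0,0.9]]' && python3 -m crank '[[0,0,0.001,0,0,0,0.9],[0,0,0.002,0,0,0,0.9],[0,0,0.002,0,0,0,0.9]]' && python3 -m crank '[[0,0,0.001,0,0,0,0.9],[0,0,0.002,0,0,0,0.9],[0,0,0.002,0,0,0,0.9]]'
```

```text
clock: 8.35
eef_pos: [477.5, 313.3, 172.1]
tcp_rot: [-3.141, -0.0, 2.829]
contact_force: [-0.0, -0.3, -1.7]
opening: 0.391
grasp_force: 60.6
clock: 8.65
eef_pos: [477.5, 313.3, 170.2]
tcp_rot: [-3.141, -0.0, 2.829]
contact_force: [-0.2, -0.1, -1.4]
opening: 0.396
grasp_force: 60.6
clock: 8.95
eef_pos: [477.5, 313.3, 168.1]
tcp_rot: [-3.141, -0.0, 2.829]
contact_force: [0.6, 0.3, -1.9]
opening: 0.396
grasp_force: 60.6
```

```bash
python3 -m crank '[[0,0,0.001,0,0,0,0.9],[0,0,0.001,0,0,0,0.9]]' && python3 -m crank '[[0,0,0.001,0,0,0,0.9],[0,0,0.001,0,0,0,0.9]]' && python3 -m crank '[[0,0,0.0005,0,0,0,0.9],[0,0,0.0005,0,0,0,0.9]]'
```

```text
clock: 9.15
eef_pos: [477.5, 313.3, 167.1]
tcp_rot: [-3.141, -0.0, 2.829]
contact_force: [-0.2, 0.3, -1.7]
opening: 0.396
grasp_force: 60.6
clock: 9.35
eef_pos: [477.6, 313.4, 166.4]
tcp_rot: [3.141, 0.0, 2.829]
contact_force: [-0.8, -0.4, -0.6]
opening: 0.39
grasp_force: 60.7
clock: 9.55
eef_pos: [477.8, 313.4, 166.2]
tcp_rot: [3.141, 0.0, 2.829]
contact_force: [-1.2, -0.4, 4.4]
opening: 0.391
grasp_force: 61.3
```

Contact is at the expected height (166.2, ribs on the tooth tops) with about 6 N. Rocking starts here.

```bash
S='python3 -c "from rig import r;s=r.sense();print(s[\"wrist_torque\"])"'; python3 -m crank '[[0,0,0.0002,0,0,-0.035,0.9],[0,0,0.0002,0,0,-0.07,0.9],[0,0,0.0002,0,0,-0.07,0.9]]'; eval $S;  python3 -m crank '[[0,0,0,0,0,-0.035,0.9],[0,0,0,0,0,-0.07,0.9],[0,0,0,0,0,-0.07,0.9]]'; eval $S
```

```text
clock: 9.85
eef_pos: [478.0, 313.5, 166.2]
tcp_rot: [3.141, 0.001, 2.9]
contact_force: [-1.5, -1.4, 5.4]
opening: 0.393
grasp_force: 61.4
[-0.2230715   0.10303776 -0.09717513]
clock: 10.15
eef_pos: [478.0, 313.6, 166.2]
tcp_rot: [3.141, 0.001, 2.969]
contact_force: [-0.6, 0.2, 5.4]
opening: 0.394
grasp_force: 61.4
[-0.11973396  0.10083619 -0.01598385]
```

```bash
python3 -m crank '[[0,0,0,0,0,0.06,0.9],[0,0,0,0,0,0.12,0.9],[0,0,0,0,0,0.175,0.9],[0,0,0,0,0,0.21,0.9],[0,0,0,0,0,0.21,0.9]]';  python3 -m crank '[[0,0,0,0,0,0.035,0.9],[0,0,0,0,0,0.07,0.9],[0,0,0,0,0,0.07,0.9]]'; python3 -m crank '[[0,0,0,0,0,0.035,0.9],[0,0,0,0,0,0.07,0.9],[0,0,0,0,0,0.07,0.9]]'
```

```text
clock: 10.65
eef_pos: [478.1, 313.7, 166.2]
tcp_rot: [3.14, 0.001, 2.757]
contact_force: [0.2, -1.1, 5.2]
opening: 0.396
grasp_force: 61.4
clock: 10.95
eef_pos: [478.1, 313.7, 166.2]
tcp_rot: [3.14, 0.001, 2.687]
contact_force: [0.1, -0.6, 5.1]
opening: 0.393
grasp_force: 61.4
clock: 11.25
eef_pos: [478.1, 313.7, 166.2]
tcp_rot: [3.14, 0.001, 2.617]
contact_force: [0.2, -0.7, 4.5]
opening: 0.394
grasp_force: 61.4
```

```bash
python3 -m crank '[[0,0,0,0,0,-0.09,0.9],[0,0,0,0,0,-0.18,0.9],[0,0,0,0,0,-0.27,0.9],[0,0,0,0,0,-0.36,0.9],[0,0,0,0,0,-0.42,0.9]]';  python3 -m crank '[[0,0,0,0,0,-0.035,0.9],[0,0,0,0,0,-0.07,0.9],[0,0,0,0,0,-0.07,0.9]]'; python3 -m crank '[[0,0,0,0,0,-0.035,0.9],[0,0,0,0,0,-0.07,0.9],[0,0,0,0,0,-0.07,0.9]]'
```

```text
clock: 11.75
eef_pos: [478.2, 313.7, 166.2]
tcp_rot: [3.141, 0.001, 3.041]
contact_force: [-0.7, -0.2, 4.5]
opening: 0.392
grasp_force: 61.3
clock: 12.05
eef_pos: [478.1, 313.7, 166.1]
tcp_rot: [3.141, 0.001, 3.108]
contact_force: [0.6, -0.2, 5.1]
opening: 0.392
grasp_force: 61.3
clock: 12.35
eef_pos: [478.0, 313.6, 166.0]
tcp_rot: [3.141, 0.001, -3.105]
contact_force: [1.6, 1.3, 5.1]
opening: 0.394
grasp_force: 61.3
```

```bash
S='python3 -c "from rig import r;s=r.sense();print(s[\"wrist_torque\"])"'; python3 -m crank '[[0,0,0,0,0,-0.03,0.9],[0,0,0,0,0,-0.06,0.9],[0,0,0,0,0,-0.06,0.9]]'; eval $S; python3 -m crank '[[0,0,0,0,0,-0.03,0.9],[0,0,0,0,0,-0.06,0.9],[0,0,0,0,0,-0.06,0.9]]'; eval $S
```

```text
clock: 12.65
eef_pos: [477.8, 313.4, 165.7]
tcp_rot: [3.141, 0.001, -3.045]
contact_force: [1.5, -0.8, 3.5]
opening: 0.393
grasp_force: 61.3
[ 0.00195508 -0.25315245  0.00627969]
clock: 12.95
eef_pos: [477.5, 313.1, 165.3]
tcp_rot: [-3.141, -0.0, -2.984]
contact_force: [1.0, -0.9, 0.3]
opening: 0.391
grasp_force: 61.2
[-0.11622372 -0.33578479 -0.01709493]
```

The force has fallen off and the tool is dropping at about +27° of yaw, where the teeth start to mesh. Probing down gently.

```bash
S='python3 -c "from rig import r;s=r.sense();print(s[\"wrist_torque\"])"'; python3 -m crank '[[0,0,0.0003,0,0,0,0.9],[0,0,0.0006,0,0,0,0.9],[0,0,0.0006,0,0,0,0.9]]'; eval $S
```

```text
clock: 13.25
eef_pos: [477.5, 313.4, 164.7]
tcp_rot: [3.141, -0.0, -2.985]
contact_force: [0.9, 1.5, -1.3]
opening: 0.394
grasp_force: 60.8
[ 0.26276168 -0.24358288  0.04685901]
```

```bash
S='python3 -c "from rig import r;s=r.sense();print(s[\"wrist_torque\"])"'; python3 -m crank '[[0,0,0.0005,0,0,0,0.9],[0,0,0.001,0,0,0,0.9],[0,0,0.001,0,0,0,0.9]]'; eval $S;python3 -m crank '[[0,0,0.0005,0,0,0,0.9],[0,0,0.001,0,0,0,0.9],[0,0,0.001,0,0,0,0.9]]'; eval $S
```

```text
clock: 13.55
eef_pos: [477.6, 313.5, 163.9]
tcp_rot: [3.141, 0.0, -2.984]
contact_force: [0.7, 1.7, -1.6]
opening: 0.395
grasp_force: 60.8
[ 0.38491803 -0.26435104 -0.02296652]
clock: 13.85
eef_pos: [477.6, 313.4, 163.0]
tcp_rot: [3.141, 0.0, -2.984]
contact_force: [1.0, 2.7, 0.0]
opening: 0.387
grasp_force: 60.9
[ 0.44161086 -0.26343993  0.02394768]
```

```bash
S='python3 -c "from rig import r;s=r.sense();print(s[\"wrist_torque\"])"'; python3 -m crank '[[-0.0003,0.0006,0.001,0,0,0,0.9],[-0.0003,0.0006,0.002,0,0,0,0.9],[-0.0003,0.0006,0.002,0,0,0,0.9]]'; eval $S;python3 -m crank '[[0,0,0.001,0,0,0,0.9],[0,0,0.002,0,0,0,0.9],[0,0,0.002,0,0,0,0.9]]'; eval $S
```

```text
clock: 14.15
eef_pos: [477.7, 313.8, 160.8]
tcp_rot: [-3.141, -0.0, -2.984]
contact_force: [1.1, 0.8, -0.8]
opening: 0.392
grasp_force: 60.9
[ 0.1365137  -0.29878203  0.06877414]
clock: 14.45
eef_pos: [477.8, 313.8, 158.9]
tcp_rot: [-3.141, -0.0, -2.984]
contact_force: [1.9, -0.6, -0.1]
opening: 0.391
grasp_force: 60.9
[-0.07446995 -0.3091481   0.03704048]
```

```bash
S='python3 -c "from rig import r;s=r.sense();print(s[\"wrist_torque\"])"'; python3 -m crank '[[-0.0004,0,0.001,0,0,0,0.9],[-0.0004,0,0.002,0,0,0,0.9],[-0.0004,0,0.003,0,0,0,0.9],[-0.0004,0,0.004,0,0,0,0.9]]'; eval $S;python3 -m crank '[[0,0,0.001,0,0,0,0.9],[0,0,0.002,0,0,0,0.9],[0,0,0.003,0,0,0,0.9],[0,0,0.004,0,0,0,0.9]]'; eval $S
```

```text
clock: 14.85
eef_pos: [478.1, 313.9, 155.0]
tcp_rot: [-3.141, -0.0, -2.984]
contact_force: [-0.7, -0.3, 3.4]
opening: 0.394
grasp_force: 61.3
[-0.27805251 -0.08604497  0.06321132]
clock: 15.25
eef_pos: [478.2, 314.0, 151.0]
tcp_rot: [-3.141, 0.0, -2.984]
contact_force: [0.7, -1.5, 5.8]
opening: 0.386
grasp_force: 61.5
[-4.15259048e-01 -1.35697099e-04  1.15208565e-01]
```

```bash
S='python3 -c "from rig import r;s=r.sense();print(s[\"wrist_torque\"])"'; python3 -m crank '[[0,-0.0004,0,0,0,-0.015,0.9],[0,-0.0004,0,0,0,-0.025,0.9],[0,-0.0004,0.001,0,0,-0.025,0.9],[0,-0.0004,0.002,0,0,-0.025,0.9]]'; eval $S;python3 -m crank '[[0,0,0.001,0,0,0,0.9],[0,0,0.002,0,0,0,0.9],[0,0,0.003,0,0,0,0.9]]'; eval $S
```

```text
clock: 15.65
eef_pos: [478.1, 313.7, 148.7]
tcp_rot: [3.141, -0.0, -2.96]
contact_force: [-0.2, 0.6, -1.6]
opening: 0.396
grasp_force: 60.9
[ 0.17193279 -0.06234089 -0.00548352]
clock: 15.95
eef_pos: [478.2, 313.7, 145.8]
tcp_rot: [3.142, -0.0, -2.959]
contact_force: [-0.4, 1.0, -1.9]
opening: 0.394
grasp_force: 60.9
[ 0.20136801  0.06231831 -0.02765951]
```

Free again. The remaining travel is about 5.5 mm.

```bash
python3 -m crank '[[0,0,0.001,0,0,0,0.9],[0,0,0.002,0,0,0,0.9],[0,0,0.003,0,0,0,0.9],[0,0,0.004,0,0,0,0.9],[0,0,0.004,0,0,0,0.9]]';python3 -m crank '[[0,0,0.0005,0,0,0,0.9],[0,0,0.001,0,0,0,0.9],[0,0,0.001,0,0,0,0.9]]'; python3 -m crank '[[0,0,0.0005,0,0,0,0.9],[0,0,0.0005,0,0,0,0.9]]'
```

```text
clock: 16.45
eef_pos: [478.2, 313.7, 141.8]
tcp_rot: [3.142, -0.0, -2.959]
contact_force: [-1.1, 1.9, -1.6]
opening: 0.397
grasp_force: 60.8
clock: 16.75
eef_pos: [478.2, 313.6, 140.9]
tcp_rot: [3.142, -0.0, -2.959]
contact_force: [0.1, 1.5, -0.9]
opening: 0.392
grasp_force: 60.8
clock: 16.95
eef_pos: [478.2, 313.6, 140.4]
tcp_rot: [-3.142, -0.0, -2.959]
contact_force: [-0.7, 0.9, -1.6]
opening: 0.393
grasp_force: 60.9
```

```bash
python3 -m crank '[[0,0,0.0005,0,0,0,0.9],[0,0,0.0005,0,0,0,0.9]]';python3 -m crank '[[0,0,0.0005,0,0,0,0.9],[0,0,0.0005,0,0,0,0.9]]'
```

```text
clock: 17.15
eef_pos: [478.4, 313.7, 140.4]
tcp_rot: [3.142, 0.0, -2.959]
contact_force: [-2.4, 0.4, 3.7]
opening: 0.389
grasp_force: 61.7
clock: 17.35
eef_pos: [478.5, 313.8, 140.4]
tcp_rot: [3.141, 0.001, -2.959]
contact_force: [-2.6, 0.1, 9.0]
opening: 0.392
grasp_force: 62.3
```

It stopped hard at 140.4, the expected home height of 140.3, with about 10 N. Release, then retreat.

```bash
python3 -m crank '[[0,0,0,0,0,0,0.55],[0,0,0,0,0,0,0.5],[0,0,0,0,0,0,0.3],[0,0,0,0,0,0,0],[0,0,0,0,0,0,0]]'; python3 -m crank '[[0,0,0,0,0,0,0],[0,0,0,0,0,0,0],[0,0,0,0,0,0,0]]'; python3 -m crank '[[0,0,-0.01,0,0,0,0],[0,0,-0.03,0,0,0,0],[0,0,-0.06,0,0,0,0],[0,0,-0.09,0,0,0,0],[0,0,-0.12,0,0,0,0]]'; python3 -m crank '[[0,0,-0.01,0,0,0,0],[0,0,-0.01,0,0,0,0],[0,0,-0.01,0,0,0,0]]'
python3 - <<'E'
from h import *
f=cams.grab_frame("wrist");g=cams.grab_frame("top")
c=cv2.resize(g["image"][185:270,195:290],(340,300),interpolation=cv2.INTER_CUBIC)
cv2.imwrite("pics/end.png",np.hstack([cv2.resize(f["image"],(400,300)),c])[:,:,::-1])
print(proj(f,(478,314,145)),proj(f,(478,314,172)),proj(g,(478,314,145)))
E
```

```text
clock: 17.85
eef_pos: [478.2, 313.6, 139.3]
tcp_rot: [-3.141, -0.0, -2.959]
contact_force: [0.0, -0.2, 0.0]
opening: 0.973
grasp_force: 0.0
clock: 18.15
eef_pos: [478.2, 313.6, 139.4]
tcp_rot: [-3.142, -0.0, -2.959]
contact_force: [0.4, -0.4, -0.8]
opening: 1.001
grasp_force: 0.0
clock: 18.65
eef_pos: [478.2, 313.6, 261.4]
tcp_rot: [3.141, 0.0, -2.959]
contact_force: [0.3, 0.4, -0.1]
opening: 0.999
grasp_force: 0.0
clock: 18.95
eef_pos: [477.8, 313.3, 268.7]
tcp_rot: [-3.141, -0.001, -2.959]
contact_force: [-1.0, -0.1, 0.5]
opening: 1.001
grasp_force: 0.0
(np.float64(288.99316932758063), np.float64(210.20971189154307)) (np.float64(288.99821220999564), np.float64(220.73249079650313)) (np.float64(237.20458950487716), np.float64(221.4533351516502))
```

View pics/end.png

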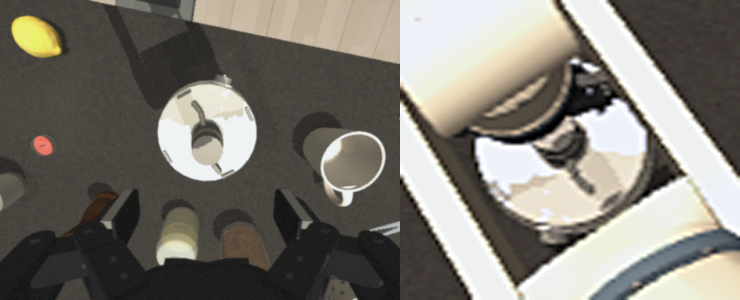

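The tool stands upright on the base. Its knob top is at full-image pixel (290,210), matching the (289,210) predicted for the home height, and the gripper is clear.

```bash
python3 -c "from rig import sign_off;print(sign_off())"
```

```text
the job is handed in; nothing more can be done
None
```

The kneading tool is meshed and fully home on the drive shaft, upright and released, with no other objects touched; I handed the job in at about 19 s.

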